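# Pack the lacquering kit into its carrying tray

### The arm

A 6-joint arm with a two-finger parallel gripper is mounted at the origin on the work surface. World frame = base frame: x ahead of the robot, y to its left, z up, the work surface at z = 0. Lengths are in mm, angles in rad, forces in N, time in s.
With the tool pointing down it reaches from about 350 to 975 mm from the base axis. Payload 7.1 kg.
Tool frame: the origin (TCP) lies between the finger pads; the fingertips stand 14 mm ahead of it and the grasp point (between the pads) lies 5 mm behind it; z points along the fingers, y is the line along which they close (so a half turn about z gives the same grasp; the last joint's range is limited). The gripper opens to 88 mm and grips with 3 to 60 N. Pads are 20 mm wide; open, the fingers measure 115 mm over their backs; the gripper's body (75 mm by 178 mm) begins 61 mm behind the grasp point.
Start: joints at [1.197, 0.423, 1.63, -0, 1.089, -0.019], TCP at [217.095, 586.067, 236.675] pointing down, gripper open.
Joint ranges: [-3, 3], [-0.9, 2.11], [0.09, 2.58], [-1.31, 4.45], [0.11, 2.69], [-2.54, 2.54]. Speed limits (rad/s): [2.39, 2.39, 3.01, 3.14, 3.14, 3.14].

### API

Orientations are given as a rotation vector (axis times angle).
In Python, from workcell import ctrl gives the robot as it stands. The module is installed in compiled form; this text tells all that it offers.
- The arm moves only by the tool servo_tool, never from a script. Its argument "plan" is a list of rows, each a list of 3 entries, a list of its own where there are three numbers: the closure, from 0 (fully open) to 1 (shut), then the shift along the world's x, y, z in mm, then the turn about the world's z in degrees. In form: [[hand, [x, y, z], yaw], ...]. A call has 1 to 10 rows; each row is the pose to reach, as a shift and turn from the pose commanded when the call began; what a row does not reach only later rows make up. A row lasts 1/12 s, in which the tool goes at most 41.7 mm and 7.16 degrees, less where a joint would pass 70% of its speed; a pose out of reach is approached as far as the arm can. A call with a gripper value outside its range is refused whole. The fingers move at their own pace and stop on an object; the grip force is fixed at half the most. Time passes only in rows, so rows that repeat a pose let the fingers close. It gives the time, the measured TCP pose, the force, the opening and the grip force at its end, in the units of the state.
- ctrl.get_obs(): the state, without advancing time (a new reading comes with each control period).
- ctrl.get_image(name): name is "side" or "top"; returns the picture (420x560x3 uint8, blue, green, red); there is no depth.
- ctrl.camera_info(name): a dict with "fovy" (degrees; the focal length in pixels is half the picture's height over the tangent of half this angle, whatever the lens; pixels are square), "cx", "cy" (the principal point, pixels), "k1" (the pictures are not rectified: a ray, as slopes to the right and down, at radius r is drawn at 1 + k1 r^2 times it, then the intrinsics apply), "rvec" (rotation vector, rad) and "tvec" (3), from world to camera coordinates, as OpenCV has them. Camera axes: x right, y down, z forward; pixel columns grow to the right and rows downward; lengths in mm; the calibration is good to about 2 mm. A picture is of the moment at which its call begins. camera_info takes no time and is no camera call.
- ctrl.close_job(): hands the job in; it is judged then, once.
The state is a dict: "t": time; "qpos": joint angles; "qvel": joint speeds; "joint_torque": joint torques, N m; "ee_pos": TCP position; "orientation": TCP orientation; "ft_force": force on the tool from outside, world axes, zero at the start; "moment": the same for the moment, N m; "width": finger opening in mm; "grasp_force": force on a finger pad.
Only numpy, scipy, OpenCV 4.12 (cv2) and the standard library are available. Lean on these libraries where they do the work, as an engineer would, in place of code of your own. Each camera call takes 0.05 s, during which the arm holds its last target. There are 200 camera calls.

### The job

Pack the lacquering kit into the wooden carrying tray: stand the lidded tin, the screw-top jar and the nozzle bottle each in the round pocket that fits it, and lay the brush flat in the long trough. Keep the three containers upright and lower them into their pockets rather than dropping them in. The open empty pot and the filling knife are still in use: leave them where they are.

Things in the scene. Friction and masses are not known exactly. Their poses are not given: they have to be found in the camera images.
- tin: lidded round tin, bare steel, 62 mm diameter, 66 mm tall, full, its top closed by a lid with a raised rim; straight sides. Stands upright loose on the bench. Origin: centre of its underside, z up its axis. About 0.24 kg.
- jar: round amber glass jar with a black screw lid of the same diameter, 47 mm diameter, 56 mm tall, can be gripped anywhere on its sides. Stands upright, loose. Origin: centre of its underside, z up. About 0.15 kg.
- bottle: small white plastic bottle with a grey pointed nozzle; body 32 mm diameter and straight up to 46 mm, nozzle tip at 74 mm. Stands upright, loose. Origin: centre of its underside, z up. About 0.05 kg.
- brush: flat lacquer brush lying flat, loose, 185 mm long: wooden handle 18 mm wide, 14 mm thick; steel ferrule 40 mm wide, 16 mm thick; dark bristles. Origin: underside at mid length, x towards the bristle tip, z up. Handle from x = -92 to 8 mm, widening to the ferrule at 18 to 44 mm, then bristles to 92 mm. Balances near the origin: pinch the handle across y at x about -5 mm. About 0.07 kg.
- pot: look-alike, not part of the kit: empty open pot, bare steel, 62 mm diameter and 66 mm tall like the tin but without a lid, so that one sees into it from above. Loose. Origin: centre of its underside.
- knife: look-alike, not part of the kit: filling knife lying flat, with a wooden handle like the brush's but a thin bare steel blade 42 mm wide instead of ferrule and bristles. 185 mm long. Loose. Origin: on its underside at mid length, x towards the blade.
- pocket_large: wooden block in the tray, 88 x 88 mm, with a round pocket 76 mm wide for the tin. Fixed. Origin: centre of its underside, 3 mm above the bench; pocket floor at z = 3 mm, rim at z = 27 mm, 3 mm chamfer. x along the tray, y across. The three blocks stand in a row along x, 90 mm apart, in any order; the trough is on their +y side. Tray: 288 x 200 mm outside, walls 30 mm high.
- pocket_medium: wooden block like pocket_large, with a round pocket of 61 mm diameter for the jar. Same origin, axes and heights.
- pocket_small: wooden block like pocket_large, with a round pocket of 46 mm diameter for the bottle. Same origin, axes and heights.
- trough: long shallow wooden trough for the brush, in the tray beside the row of pocket blocks (centre lines 90 mm apart). Outside 268 x 88 mm, inside 256 x 76 mm. Fixed. Origin: centre of its underside, 3 mm above the bench; x along its length; inner floor at z = 12 mm, rim at z = 27 mm. The brush may lie either way round.
Things that resemble listed ones, but are neither listed nor needed, are in the scene too. Leave any green look-alike of the brush alone.

How it is judged (in metres and radians):
At the end, for the whole second after the job is handed in: Tin, jar and bottle stand upright (0.15 rad) on the floors of the large, medium and small pockets (centre within 12 mm, underside within 5 mm); the brush lies flat on the trough's floor, well inside it; pot and knife within 30 mm of their starts; all released and at rest (horizontal distance between tin and pocket_large below 0.012 m and z of tin in the frame of pocket_large below 0.008 m and angle between each of tin, jar, bottle, brush's own z axis and vertical below 0.15 rad and horizontal distance between jar and pocket_medium below 0.012 m and z of jar in the frame of pocket_medium below 0.008 m and horizontal distance between bottle and pocket_small below 0.012 m and z of bottle in the frame of pocket_small below 0.008 m and z of brush in the frame of trough between 0.006 and 0.017 m and y of brush in the frame of trough between -0.032 and 0.032 m and x of brush in the frame of trough between -0.05 and 0.05 m and distance of each of pot, knife from where it was at the start of the episode below 0.03 m and linear speed of each of tin, jar, bottle, brush below 0.02 m/s); the robot touches nothing.
It fails at once if the open pot or the filling knife is moved by more than 30 mm (distance of any of pot, knife from where it was at the start of the episode above 0.03 m).
It fails at once if the tin, the jar or the bottle is tipped by more than 0.7 rad (angle between any of tin, jar, bottle's own z axis and vertical above 0.7 rad).
It fails at once if the tin, the jar or the bottle is let fall into its pocket from above (falling free at over 0.4 m/s with its underside still more than 10 mm above the pocket's rim) ((contact force between the fingers and tin below 0.1 N and linear speed of tin above 0.4 m/s and horizontal distance between tin and pocket_large below 0.05 m and z of tin in the frame of pocket_large above 0.037 m) or (contact force between the fingers and jar below 0.1 N and linear speed of jar above 0.4 m/s and horizontal distance between jar and pocket_medium below 0.05 m and z of jar in the frame of pocket_medium above 0.037 m) or (contact force between the fingers and bottle below 0.1 N and linear speed of bottle above 0.4 m/s and horizontal distance between bottle and pocket_small below 0.05 m and z of bottle in the frame of pocket_small above 0.037 m)).
It also fails if it takes over 122 s, if anything falls off the work surface, if the arm or the gripper's body presses on something with over 40 N, if the wrist force passes 120 N, or if a joint passes its speed limit or range.

## Working session

There is one attempt and no reset: what is moved stays moved. The work goes in short steps, Python scripts to look and compute and a tool call to move; the robot and the scene stay as the last step left them, time stands still between calls to the robot, and variables do not carry over. Pictures are saved under pics/ and viewed, at most 14 in all, crops included, and the job is handed in when it is done.

Besides the shell and the picture viewer there is one more tool, called after ">>>" by a JSON object that holds its "fn" and its "kwargs". servo_tool: Moves the arm, as the interface text tells. Its arguments: {"type":"object","properties":{"plan":{"type":"array"}},"required":["plan"]}

```bash
mkdir -p pics; cat > h.py <<'E'
import numpy as np, cv2
from workcell import ctrl
def cam(n):
    i=ctrl.camera_info(n); f=210/np.tan(np.radians(i["fovy"])/2)
    R=cv2.Rodrigues(np.array(i["rvec"],float))[0]; t=np.array(i["tvec"],float).ravel()
    return np.array([[f,0,i["cx"]],[0,f,i["cy"]],[0,0,1]]),np.array([i["k1"],0,0,0,0.]),R,t
def ray(n,uv):
    K,d,R,t=cam(n)
    p=cv2.undistortPoints(np.array(uv,float).reshape(-1,1,2),K,d).reshape(-1,2)
    return -R.T@t, np.c_[p,np.ones(len(p))]@R
def onz(n,uv,z):
    c,d=ray(n,uv); return c+d*((z-c[2])/d[:,2])[:,None]
def proj(n,P):
    K,d,R,t=cam(n); return cv2.projectPoints(np.array(P,float).reshape(-1,1,3),cv2.Rodrigues(R)[0],t,K,d)[0].reshape(-1,2)
def tri(uv1,uv2):
    c1,d1=ray("top",uv1);c2,d2=ray("side",uv2);d1=d1[0];d2=d2[0]
    s=np.linalg.lstsq(np.c_[d1,-d2],c2-c1,rcond=None)[0]
    a=c1+s[0]*d1;b=c2+s[1]*d2
    return (a+b)/2,np.linalg.norm(a-b)
E
python3 - <<'E'
from h import *
for n in("top","side"):
    im=ctrl.get_image(n); cv2.imwrite(f"pics/{n}0.png",im)
    c,d=ray(n,[[280,210]]);print(n,ctrl.camera_info(n),c.round(),d.round(2))
    cv2.imwrite(f"pics/{n}0b.png",cv2.resize(im,(800,600),interpolation=cv2.INTER_CUBIC))
print(ctrl.get_obs())
E
```

```text
top {'fovy': 56.791012903998904, 'cx': 280.47823804728563, 'cy': 212.54219599395503, 'k1': -0.06337665861998809, 'rvec': array([ 2.13308706, -2.12361236,  0.11990645]), 'tvec': array([  65.62414527,  491.33642739, 1012.77490381])} [ 337.   31. 1076.] [[ 0.15  0.04 -0.99]]
side {'fovy': 51.87969791823675, 'cx': 275.65920195125693, 'cy': 210.84425660412055, 'k1': -0.019652127854054745, 'rvec': array([ 2.26138399, -0.8531186 ,  0.32093679]), 'tvec': array([-354.47839467,  296.47680466,  850.16567917])} [  36. -512.  820.] [[ 0.45  0.51 -0.73]]
{'t': 0.1, 'qpos': array([ 1.19699946e+00,  4.23747499e-01,  1.63062417e+00,  9.53833976e-06,
        1.08859312e+00, -1.90253993e-02]), 'qvel': array([-0.00075117, -0.00213064, -0.00350138,  0.00253113, -0.00226573,
       -0.00210906]), 'joint_torque': array([-4.19330681e-04, -5.45614600e+01, -2.74324161e+01,  6.44743466e-02,
        1.88028667e-02, -5.51915070e-05]), 'ee_pos': array([216.91949968, 585.62668955, 235.98581911]), 'orientation': array([-5.54313823e-01, -3.09202226e+00,  2.11113247e-03]), 'ft_force': array([-0.39422541,  0.35718133,  0.0321791 ]), 'moment': array([-0.0257004 , -0.00981436,  0.00318364]), 'grasp_force': 0.0, 'width': 87.6891892778817}
```

View pics/top0b.png

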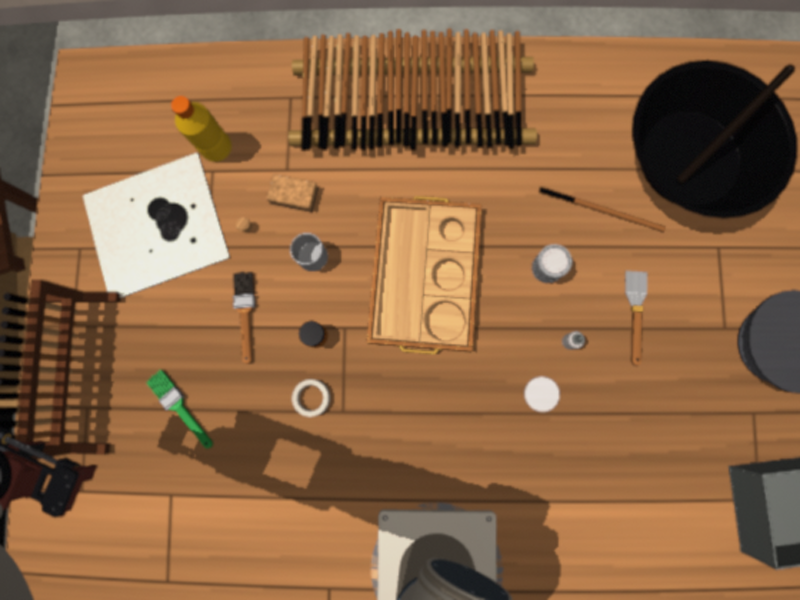

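View pics/side0b.png

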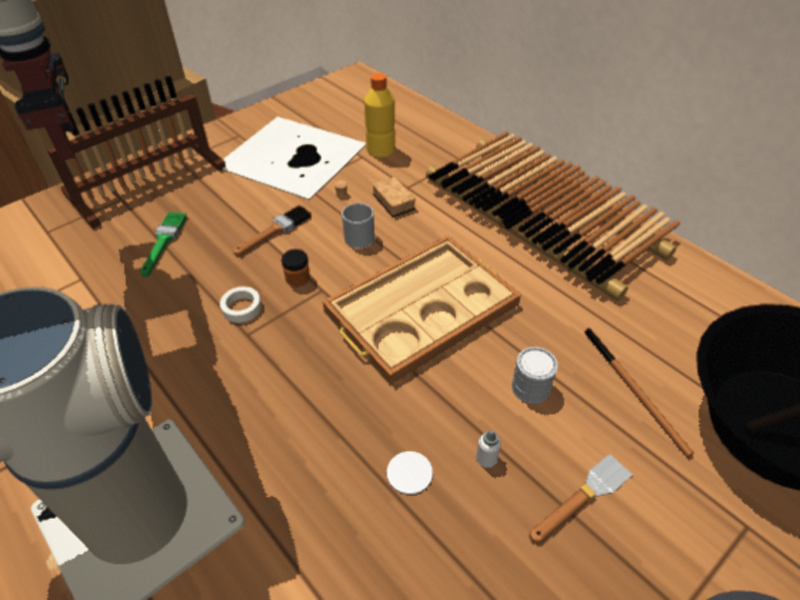

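The top view (800x600) shows the tin with its closed pale lid at (553,263), the open pot at (308,252), the jar at (312,334) and the bottle at (574,340). The brush is at (245,315), the knife at (637,318), a green brush at (180,408), a white disc at (542,394) and a tape ring at (311,398). The tray has pockets at about (452,230) small, (448,273) medium and (446,321) large, with the trough on the left (+y). The side view agrees: the closed tin is at (535,375) and the open pot at (358,226).

What could be mistaken for each item, and my choice:
- **Tin:** closed (553,263) or open pot (308,252); I choose the closed one.
- **Brush:** (245,315), knife (637,318) or green brush (180,408); I choose the brown one with dark bristles.
- **Jar:** (312,334) or tape ring (311,398); I choose the black lid.
- **Bottle:** (574,340) or white disc (542,394); I choose the one with the nozzle.

```bash
python3 - <<'E'
from h import *
im={n:cv2.imread(f"pics/{n}0.png") for n in("top","side")}
for n,box in(("top",(150,125,475,290)),("side",(150,135,450,385))):
    hsv=cv2.cvtColor(im[n],cv2.COLOR_BGR2HSV)
    for name,m in(("grey",(hsv[...,1]<75)&(hsv[...,2]>70)),("dark",hsv[...,2]<60)):
        m=m.astype(np.uint8)
        k,l,s,c=cv2.connectedComponentsWithStats(m)
        for i in range(1,k):
            x,y=c[i]
            if 25<s[i,4]<1500 and box[0]<x<box[2] and box[1]<y<box[3]: print(n,name,s[i],c[i].round(1))
a=cv2.resize(im["top"][125:285,155:470],None,fx=2.5,fy=2.5,interpolation=cv2.INTER_CUBIC); cv2.imwrite("pics/crop1.png",a)
a=cv2.resize(im["top"][135:250,255:340],None,fx=5,fy=5,interpolation=cv2.INTER_CUBIC)
b=cv2.resize(im["side"][160:275,220:370],None,fx=5,fy=5,interpolation=cv2.INTER_CUBIC)
cv2.imwrite("pics/tray.png",cv2.resize(np.hstack([a,b]),None,fx=.68,fy=.68))
E
```

```text
top grey [203 163  26  26 493] [215.8 175.9]
top grey [373 171  28  27 560] [386.2 184. ]
top grey [438 190  15  24 326] [445.  200.6]
top grey [163 205  16  11 152] [170.2 210. ]
top grey [394 232  15  12 149] [401.3 237.9]
top grey [367 263  25  26 498] [379.1 275.5]
top grey [204 265  27  27 331] [217.2 278.2]
top dark [378 132  24   9  66] [389.4 136. ]
top dark [165 192  13  14 162] [170.7 198.3]
top dark [215 226  13  16 119] [221.8 232.6]
side grey [239 142  23  32 590] [250.4 157.2]
side grey [191 150  14  13 101] [198.5 155. ]
side grey [154 201  29  25 466] [168.1 212.7]
side grey [358 243  33  40 980] [373.6 261.9]
side grey [334 301  17  26 323] [341.4 314.4]
side grey [271 316  32  30 779] [286.4 330.5]
side grey [410 318  33  29 558] [424.8 332.9]
side dark [323 128  34  21 375] [339.  137.9]
side dark [344 138  29  23 363] [358.6 148.5]
side dark [200 145  17  14 139] [208.4 150.7]
side dark [363 149  24  18 189] [373.9 157.1]
side dark [372 156  27  20 271] [385.3 165.2]
side dark [387 164  20  14  94] [395.9 170.5]
side dark [392 169  46  30 614] [414.3 184.3]
side dark [198 175  17  15 207] [205.9 181.9]
side dark [410 231  20  22 118] [419.3 241.8]
```

View pics/crop1.png

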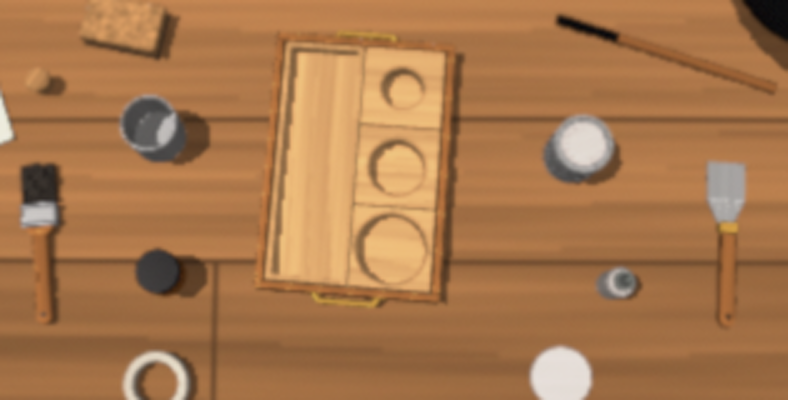

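View pics/tray.png

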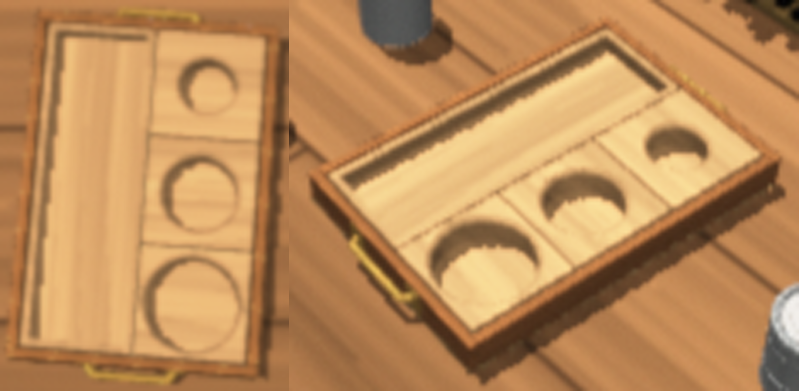

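The crop confirms the choices. The tin has a closed white lid at (584,143), the pot is open at (150,125), and the jar's black lid is at (158,271). The bottle with its nozzle is at (619,283), the brush with dark bristles at (40,240), and the knife's blade is at (726,195). The pockets, from +x downwards, are small, medium and large.

```bash
cat > m.py <<'E'
from h import *
def blob(hsv,box,f):
    x,y,w,h=box; s=hsv[y:y+h,x:x+w].astype(int); m=f(s[...,0],s[...,1],s[...,2]).astype(np.uint8)
    k,l,st,c=cv2.connectedComponentsWithStats(m); i=1+np.argmax(st[1:,4])
    cn=max(cv2.findContours((l==i).astype(np.uint8),cv2.RETR_EXTERNAL,cv2.CHAIN_APPROX_NONE)[0],key=len).reshape(-1,2)+[x,y]
    return c[i]+[x,y],cn,st[i]+[x,y,0,0,0]
E
python3 - <<'E'
from m import *
H={n:cv2.cvtColor(cv2.imread(f"pics/{n}0.png"),cv2.COLOR_BGR2HSV) for n in("top","side")}
def both(name,bt,bs,f,g=None):
    a,ca,sa=blob(H["top"],bt,f);b,cb,sb=blob(H["side"],bs,g or f)
    ea=cv2.fitEllipse(ca);eb=cv2.fitEllipse(cb)
    print(name,a.round(1),sa,b.round(1),sb,"cen",[np.round(v,1) for v in tri(a,b)],"ell",[np.round(v,1) for v in tri(ea[0],eb[0])],np.round(ea[1],1),np.round(eb[1],1))
both("tinlid",(365,160,45,45),(350,235,50,55),lambda h,s,v:(s<60)&(v>185))
both("jarlid",(200,218,40,32),(190,170,40,35),lambda h,s,v:(s<110)&(v<95))
both("potall",(195,155,45,40),(230,135,45,50),lambda h,s,v:(s<90))
# tray light region
for z in(25,30,35):
  for n,bx in(("top",(255,135,90,115)),("side",(220,160,150,110))):
    c,cn,st=blob(H[n],bx,lambda h,s,v:(v>165)&(s<150)&(h>14)) 
    p=onz(n,cn,z)[:,:2].astype(np.float32); r=cv2.minAreaRect(p)
    print(z,n,st,np.round(r[0],1),np.round(r[1],1),round(r[2],2))
np.set_printoptions(linewidth=250)
print(H["top"][160:175,262:335:3,1]);print(H["top"][165,258:340:2])
print("bottle S");print(H["top"][226:246,388:416,1]);print(H["top"][226:246,388:416,2])
E
```

```text
tinlid [387.9 182.1] [379 174  19  18 252] [375.5 254.5] [362 245  28  20 390] cen [array([ 569.8, -218.4,   63. ]), np.float64(0.7)] ell [array([ 569.9, -218.3,   63.3]), np.float64(0.9)] [16.4 17.8] [17.8 26.8]
jarlid [217.8 233.2] [210 225  17  17 228] [205.9 181.4] [198 175  17  14 189] cen [array([433.4, 234.3,  50.3]), np.float64(0.6)] ell [array([433.4, 234.2,  50.4]), np.float64(0.6)] [16.1 16.3] [13.  16.5]
potall [215.7 175.9] [203 163  27  27 536] [250.6 157.2] [239 142  23  32 633] cen [array([594.1, 248.7,  33. ]), np.float64(0.3)] ell [array([594.1, 248.7,  33.3]), np.float64(0.2)] [22.8 28.2] [22.9 33.6]
25 top [ 261  142   72  100 5843] [555.5  22.3] [180.6 270.7] 85.65
25 side [ 232  169  127   88 4669] [559.   25.9] [182.4 271.9] 85.67
30 top [ 261  142   72  100 5843] [554.5  22.3] [179.8 269.4] 85.65
30 side [ 232  169  127   88 4669] [555.7  22.5] [181.3 270.1] 85.67
35 top [ 261  142   72  100 5843] [553.4  22.3] [178.9 268.1] 85.65
35 side [ 232  169  127   88 4669] [552.4  19.1] [180.1 268.4] 85.67
[[147 167 130 131 122 128 129 132 131 128 127 130 129 127 126 
[... 6010 characters left out ...]
 163 163]
 [170 169 170 168 165 152 130 116 114 123 152 178 190 170 142 134 131 133 140 131 112  98 102 127 157 164 164 164]
 [168 166 167 167 164 153 133 117 110 112 127 155 181 187 177 172 168 163 165 139 108 101 123 150 161 163 163 163]
 [165 164 164 164 162 157 144 125 111 107 111 126 150 166 176 184 184 165 144 117 100 111 145 160 162 162 162 162]
 [163 162 162 162 162 161 155 140 125 114 110 109 116 131 143 150 153 134 112 104 116 129 154 161 162 162 161 161]
 [162 162 162 162 162 162 161 157 148 137 129 125 122 125 128 130 131 126 121 128 146 154 160 162 162 162 162 162]
 [162 163 162 163 162 162 162 162 160 157 155 154 153 153 153 153 153 153 153 154 160 162 162 163 162 163 162 162]]
```

```bash
python3 - <<'E'
from m import *
H={n:cv2.cvtColor(cv2.imread(f"pics/{n}0.png"),cv2.COLOR_BGR2HSV) for n in("top","side")}
print("bottle",tri([401.3,237.9],[341.4,314.4]))
# pocket circles: visual centre medium/small/large in the top crop at rim z=30
for p in([314.2,192.2],[316.2,160.6],[311.6,224.5]): print("pocket",onz("top",[p],30).round(1))
# brush axis
hh=H["top"]; f=lambda h,s,v:(s>172)&(h<14)
c,cn,st=blob(hh,(155,205,35,55),f); print("handle",c,st,cv2.minAreaRect(onz("top",cn,10)[:,:2].astype(np.float32)))
print(hh[240,160:185])
fer=onz("top",[[170.2,210.0],[170.7,198.3],[173,253.5],[171,190.8]],10).round(1);print("ferr,brist,end,tip",fer)
print("tri ferrule",tri([170.2,210.0],[198.5,155.0]),"bristle",tri([170.7,198.3],[208.4,150.7]))
E
```

```text
bottle (array([ 424.35189524, -257.95505917,   27.21533529]), np.float64(0.49116558106630603))
pocket [[548.6 -23.9  30. ]]
pocket [[638.  -30.1  30. ]]
pocket [[459.6 -16.4  30. ]]Traceback (most recent call last):
  File "<stdin>", line 8, in <module>
  File "m.py", line 4, in blob
    k,l,st,c=cv2.connectedComponentsWithStats(m); i=1+np.argmax(st[1:,4])
                                                      ~~~~~~~~~^^^^^^^^^^
    return _wrapfunc(a, 'argmax', axis=axis, out=out, **kwds)
    return bound(*args, **kwds)
ValueError: attempt to get argmax of an empty sequence
```

>>> {"fn": "servo_tool", "kwargs": {"plan": [[0,[0,-40,0],7],[0,[20,-80,0],14],[0,[20,-80,0],16]]}}

```text
t: 0.35
ee_pos: [237.4, 500.6, 235.5]
orientation: [-0.109, -3.139, 0.009]
ft_force: [-0.3, 0.1, -0.1]
width: 87.9
grasp_force: 0.0
```

```bash
python3 - <<'E'
from m import *
H={n:cv2.cvtColor(cv2.imread(f"pics/{n}0.png"),cv2.COLOR_BGR2HSV) for n in("top","side")}
print(H["top"][235,158:188].tolist()); print(H["top"][245,158:188].tolist())
print("ferr,brist,end,tip",onz("top",[[170.2,210.0],[170.7,198.3],[173,253.5],[171,190.8]],10).round(1))
print("tri ferrule",tri([170.2,210.0],[198.5,155.0]),"bristle",tri([170.7,198.3],[208.4,150.7]))
E
```

```text
[[14, 148, 164], [14, 148, 164], [14, 148, 164], [13, 148, 165], [14, 148, 164], [14, 148, 164], [14, 148, 164], [13, 148, 165], [14, 148, 164], [14, 150, 165], [13, 156, 165], [13, 162, 157], [13, 169, 152], [13, 168, 164], [13, 166, 164], [13, 167, 148], [13, 166, 115], [13, 162, 88], [14, 153, 95], [14, 149, 128], [14, 148, 153], [14, 147, 163], [14, 147, 165], [14, 148, 165], [14, 148, 164], [14, 148, 165], [14, 149, 164], [14, 148, 164], [14, 147, 165], [14, 148, 165]]
[[14, 148, 152], [14, 146, 152], [13, 146, 152], [14, 147, 153], [14, 148, 153], [13, 147, 153], [14, 148, 153], [13, 148, 153], [13, 147, 153], [14, 149, 152], [14, 151, 152], [13, 160, 163], [13, 167, 176], [13, 169, 175], [13, 168, 168], [13, 165, 159], [13, 167, 139], [13, 166, 106], [13, 156, 85], [13, 150, 95], [14, 148, 126], [14, 148, 148], [13, 147, 154], [13, 148, 155], [13, 148, 155], [13, 148, 155], [13, 148, 155], [13, 146, 155], [13, 146, 155], [14, 146, 155]]
ferr,brist,end,tip [[501.8 380.1  10. ]
 [535.4 380.4  10. ]
 [379.7 366.4  10. ]
 [557.  380.6  10. ]]
tri ferrule (array([501.86281828, 379.51449501,  11.3613382 ]), np.float64(0.6178187471315633)) bristle (array([536.57352333, 380.65209156,   7.73073663]), np.float64(1.8207300466741325))
```

>>> {"fn": "servo_tool", "kwargs": {"plan": [[0,[30,-40,-15],0],[0,[65,-80,-30],0],[0,[95,-120,-45],0],[0,[125,-160,-60],0],[0,[155,-200,-75],0],[0,[180,-235,-90],0],[0,[196,-266,-100],0],[0,[196,-266,-100],0]]}}

```text
t: 1.02
ee_pos: [427.4, 248.1, 139.6]
orientation: [-0.118, -3.139, 0.0]
ft_force: [0.9, 0.9, -0.8]
width: 87.6
grasp_force: 0.0
```

>>> {"fn": "servo_tool", "kwargs": {"plan": [[0,[0,-6,0],0],[0,[0,-6,-20],0],[0,[0,-6,-45],0],[0,[0,-6,-70],0],[0,[0,-6,-85],0],[0,[0,-6,-92],0],[0,[0,-6,-92],0],[0.7,[0,-6,-92],0],[0.7,[0,-6,-92],0],[0.7,[0,-6,-92],0]]}}

```text
t: 1.85
ee_pos: [427.4, 244.3, 49.3]
orientation: [0.118, 3.138, 0.002]
ft_force: [-0.1, 0.3, 0.2]
width: 71.0
grasp_force: 0.0
```

>>> {"fn": "servo_tool", "kwargs": {"plan": [[0.7,[0,0,0],0],[0.7,[0,0,0],0],[0.7,[0,0,0],0],[0.7,[0,0,0],0]]}}

```text
t: 2.18
ee_pos: [426.8, 243.7, 48.6]
orientation: [0.119, 3.139, -0.0]
ft_force: [-1.1, -2.7, 6.1]
width: 46.2
grasp_force: 30.0
```

>>> {"fn": "servo_tool", "kwargs": {"plan": [[0.7,[0,0,5],0],[0.7,[0,0,20],0],[0.7,[0,0,45],0],[0.7,[0,0,65],0],[0.7,[15,-30,70],0],[0.7,[35,-65,70],0],[0.7,[55,-100,70],0],[0.7,[70,-130,70],0],[0.7,[80,-155,70],0],[0.7,[90,-175,70],0]]}}

```text
t: 3.02
ee_pos: [517.3, 66.9, 118.5]
orientation: [0.121, 3.139, 0.0]
ft_force: [0.2, -0.0, -1.5]
width: 46.2
grasp_force: 30.0
```

>>> {"fn": "servo_tool", "kwargs": {"plan": [[0.7,[10,-30,0],0],[0.7,[18,-60,0],0],[0.7,[27,-85,0],0],[0.7,[27,-92,0],0],[0.7,[27,-92,0],0],[0.7,[27,-92,0],0],[0.7,[27,-92,0],0]]}}

```text
t: 3.6
ee_pos: [543.1, -22.1, 118.1]
orientation: [-0.118, -3.139, -0.001]
ft_force: [-0.1, -0.8, -1.1]
width: 46.2
grasp_force: 30.0
```

```bash
python3 - <<'E'
from h import *
o=ctrl.get_obs();print(o["ee_pos"].round(1),o["orientation"].round(3),o["width"])
a=ctrl.get_image("side");cv2.imwrite("pics/s1.png",a); p=proj("side",[o["ee_pos"]])[0];print(p)
b=ctrl.get_image("top");cv2.imwrite("pics/t1.png",b)
cv2.imwrite("pics/v1.png",np.hstack([cv2.resize(a[130:290,215:375],(400,400),interpolation=2),cv2.resize(b[120:270,235:385],(400,400),interpolation=2)]))
E
```

```text
[543.1 -22.1 118.1] [-1.180e-01 -3.139e+00 -1.000e-03] 46.24683852007057
[305.26041306 195.0311328 ]
```

View pics/v1.png

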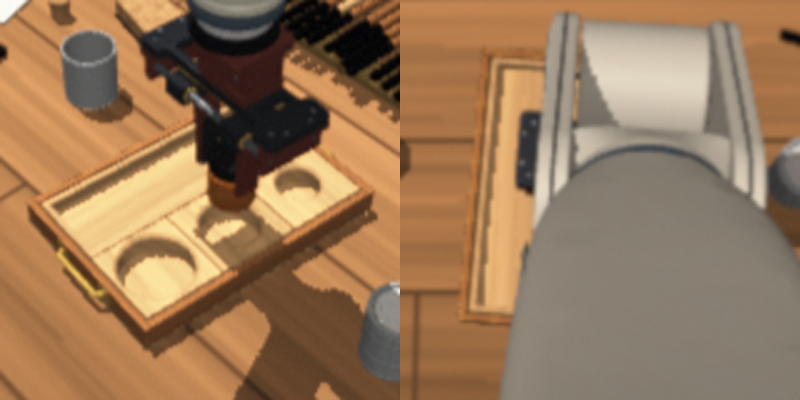

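The side view shows the amber jar hanging above the medium pocket, upright, with its body centred at crop x≈230 (pixel 307). I'll check that against the expected column.

```bash
python3 - <<'E'
from m import *
a=cv2.cvtColor(cv2.imread("pics/s1.png"),cv2.COLOR_BGR2HSV)
c,cn,st=blob(a,(290,190,40,26),lambda h,s,v:(s>190)&(v>60)&(v<190))
print(c,st)
for x in(543,546,549,552): print(x,proj("side",[[x,-22,80],[x,-22,69.5]]).round(1).tolist())
print(a[206,292:324].tolist())
E
```

```text
[305.20987654 207.22222222] [299 199  16  15  81]
543 [[304.6, 206.5], [304.4, 209.5]]
546 [[305.5, 205.8], [305.3, 208.9]]
549 [[306.4, 205.2], [306.2, 208.3]]
552 [[307.3, 204.6], [307.1, 207.7]]
[[20, 103, 246], [20, 105, 245], [19, 107, 242], [19, 110, 239], [18, 116, 234], [15, 139, 180], [13, 168, 111], [12, 190, 86], [12, 191, 87], [12, 188, 91], [13, 193, 91], [12, 189, 93], [13, 195, 93], [12, 191, 95], [13, 193, 95], [12, 191, 95], [10, 185, 76], [7, 159, 56], [4, 147, 52], [4, 149, 53], [3, 142, 54], [5, 146, 56], [7, 166, 63], [8, 170, 57], [12, 159, 93], [16, 132, 205], [20, 103, 247], [22, 97, 250], [21, 99, 249], [21, 100, 248], [21, 101, 248], [21, 100, 247]]
```

>>> {"fn": "servo_tool", "kwargs": {"plan": [[0.7,[1,-1,-20],0],[0.7,[1,-1,-40],0],[0.7,[1,-1,-50],0],[0.7,[1,-1,-56],0],[0.7,[1,-1,-60],0],[0.7,[1,-1,-62],0],[0.7,[1,-1,-63],0],[0.7,[1,-1,-63],0],[0.7,[1,-1,-63],0]]}}

```text
t: 4.45
ee_pos: [545.2, -24.2, 55.8]
orientation: [0.119, 3.138, -0.0]
ft_force: [-0.0, 0.3, -1.2]
width: 46.4
grasp_force: 30.0
```

>>> {"fn": "servo_tool", "kwargs": {"plan": [[0.7,[0,0,-1],0],[0.7,[0,0,-1],0],[0.7,[0,0,-1],0],[0.35,[0,0,-1],0],[0.25,[0,0,-1],0],[0.25,[0,0,-1],0],[0.25,[0,0,-1],0]]}}

```text
t: 5.03
ee_pos: [544.8, -24.2, 54.3]
orientation: [0.119, 3.139, -0.0]
ft_force: [-0.3, 0.0, -0.5]
width: 65.5
grasp_force: 0.0
```

>>> {"fn": "servo_tool", "kwargs": {"plan": [[0.25,[0,0,10],0],[0.2,[0,0,35],0],[0,[0,0,65],0],[0,[0,-40,80],0],[0,[5,-80,80],0],[0,[10,-120,80],0],[0,[18,-160,80],0],[0,[24,-190,80],0],[0,[24,-194,80],0],[0,[24,-194,80],0]]}}

```text
t: 5.87
ee_pos: [568.8, -220.0, 134.8]
orientation: [0.123, 3.138, -0.0]
ft_force: [-0.0, -0.9, -0.1]
width: 87.7
grasp_force: 0.0
```

>>> {"fn": "servo_tool", "kwargs": {"plan": [[0,[1,1,-20],0],[0,[1,1,-45],0],[0,[1,1,-70],0],[0,[1,1,-82],0],[0,[1,1,-87],0],[0,[1,1,-87],0],[0,[1,1,-87],0],[0.6,[1,1,-87],0],[0.6,[1,1,-87],0],[0.6,[1,1,-87],0]]}}

```text
t: 6.7
ee_pos: [570.4, -217.4, 48.4]
orientation: [0.119, 3.138, -0.001]
ft_force: [-0.1, -0.2, -0.0]
width: 71.3
grasp_force: 0.0
```

>>> {"fn": "servo_tool", "kwargs": {"plan": [[0.6,[0,0,0],0],[0.6,[0,0,0],0],[0.6,[0,0,4],0],[0.6,[0,0,20],0],[0.6,[0,0,45],0],[0.6,[0,0,70],0],[0.6,[0,0,80],0],[0.6,[0,0,80],0]]}}

```text
t: 7.37
ee_pos: [571.2, -217.8, 129.7]
orientation: [0.119, 3.135, -0.002]
ft_force: [0.6, 0.3, -3.0]
width: 61.5
grasp_force: 30.0
```

>>> {"fn": "servo_tool", "kwargs": {"plan": [[0.6,[-12,20,0],0],[0.6,[-30,55,0],0],[0.6,[-48,90,0],0],[0.6,[-66,125,0],0],[0.6,[-84,158,0],0],[0.6,[-100,185,0],0],[0.6,[-107,198,0],0],[0.6,[-109,201,0],0],[0.6,[-109,201,0],0],[0.6,[-109,201,0],0]]}}

```text
t: 8.2
ee_pos: [461.2, -16.5, 126.8]
orientation: [0.118, 3.139, -0.0]
ft_force: [-0.1, 0.3, -3.2]
width: 61.6
grasp_force: 30.0
```

```bash
python3 - <<'E'
from h import *
o=ctrl.get_obs();print(o["ee_pos"].round(1))
a=ctrl.get_image("side");cv2.imwrite("pics/s2.png",a)
print(proj("side",[[461,-16,85],[461,-16,30],[550,-23,30],[550,-23,6]]).round(1).tolist())
cv2.imwrite("pics/v2.png",cv2.resize(a[150:300,215:375],None,fx=5,fy=4,interpolation=2))
E
```

```text
[461.2 -16.5 126.8]
[[276.8, 220.9], [277.0, 236.3], [306.2, 219.3], [305.8, 225.8]]
```

View pics/v2.png

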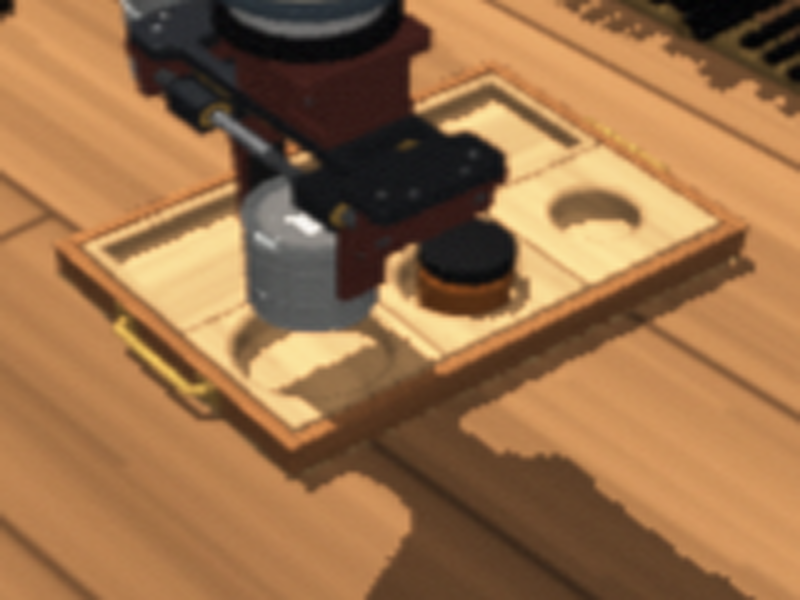

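The jar is seated upright in the medium pocket, with its lid at crop (467,250). The tin (x 245–382) hangs centred over the large pocket (x 232–393).

>>> {"fn": "servo_tool", "kwargs": {"plan": [[0.6,[0,0,-20],0],[0.6,[0,0,-42],0],[0.6,[0,0,-55],0],[0.6,[0,0,-63],0],[0.6,[0,0,-68],0],[0.6,[0,0,-71],0],[0.6,[0,0,-72],0],[0.6,[0,0,-72],0],[0.6,[0,0,-72],0]]}}

```text
t: 9.0
ee_pos: [461.3, -16.3, 55.8]
orientation: [0.119, 3.138, -0.0]
ft_force: [1.5, 0.4, -3.8]
width: 61.5
grasp_force: 30.0
```

>>> {"fn": "servo_tool", "kwargs": {"plan": [[0.6,[0,0,-1],0],[0.6,[0,0,-1],0],[0.25,[0,0,-1],0],[0.15,[0,0,-1],0],[0.15,[0,0,-1],0],[0.15,[0,0,-1],0],[0.15,[0,0,-1],0]]}}

```text
t: 9.58
ee_pos: [460.9, -16.2, 54.4]
orientation: [0.119, 3.139, 0.0]
ft_force: [-0.5, 0.6, -0.5]
width: 74.3
grasp_force: 0.0
```

>>> {"fn": "servo_tool", "kwargs": {"plan": [[0.15,[0,0,20],0],[0,[0,0,50],0],[0,[0,0,85],0],[0,[-6,-40,90],0],[0,[-12,-80,90],0],[0,[-18,-120,90],0],[0,[-24,-160,90],0],[0,[-30,-200,90],0],[0,[-36,-235,90],0],[0,[-36.5,-242,90],0]]}}

```text
t: 10.42
ee_pos: [423.9, -262.7, 144.6]
orientation: [0.124, 3.138, -0.003]
ft_force: [-0.1, 0.3, -0.1]
width: 87.6
grasp_force: 0.0
```

>>> {"fn": "servo_tool", "kwargs": {"plan": [[0.3,[0,0,0],0],[0.3,[0,0,0],0],[0.3,[0,0,0],0]]}}

```text
t: 10.67
ee_pos: [424.1, -256.8, 144.0]
orientation: [-0.117, -3.139, -0.001]
ft_force: [-0.4, 0.2, 0.5]
width: 71.3
grasp_force: 0.0
```

>>> {"fn": "servo_tool", "kwargs": {"plan": [[0.3,[0,-1,-30],0],[0.3,[0,-1,-60],0],[0.3,[0,-1,-85],0],[0.3,[0,-1,-97],0],[0.3,[0,-1,-103],0],[0.3,[0,-1,-103],0],[0.3,[0,-1,-103],0],[0.8,[0,-1,-103],0],[0.8,[0,-1,-103],0],[0.8,[0,-1,-103],0]]}}

```text
t: 11.5
ee_pos: [424.8, -259.4, 42.2]
orientation: [0.118, 3.138, -0.001]
ft_force: [1.1, -0.3, -0.1]
width: 44.5
grasp_force: 0.0
```

>>> {"fn": "servo_tool", "kwargs": {"plan": [[0.8,[0,0,0],0],[0.8,[0,0,0],0],[0.8,[0,0,0],0],[0.8,[0,0,4],0],[0.8,[0,0,20],0],[0.8,[0,0,50],0],[0.8,[0,0,80],0],[0.8,[0,0,90],0],[0.8,[0,0,90],0]]}}

```text
t: 12.25
ee_pos: [425.7, -260.2, 133.7]
orientation: [0.119, 3.135, -0.004]
ft_force: [0.8, 0.4, -1.0]
width: 31.2
grasp_force: 30.0
```

>>> {"fn": "servo_tool", "kwargs": {"plan": [[0.8,[15,15,0],0],[0.8,[40,42,0],0],[0.8,[65,70,0],0],[0.8,[90,97,0],0],[0.8,[115,124,0],0],[0.8,[140,150,0],0],[0.8,[165,177,0],0],[0.8,[190,204,0],0],[0.8,[208,222,0],0],[0.8,[214.5,229.5,0],0]]}}

```text
t: 13.08
ee_pos: [640.3, -26.9, 129.3]
orientation: [-0.115, -3.139, -0.001]
ft_force: [-0.7, -0.2, -0.3]
width: 31.4
grasp_force: 30.0
```

>>> {"fn": "servo_tool", "kwargs": {"plan": [[0.8,[0,0,0],0],[0.8,[0,0,0],0],[0.8,[0,0,0],0]]}}

```text
t: 13.33
ee_pos: [637.1, -30.7, 130.2]
orientation: [-0.12, -3.137, 0.0]
ft_force: [0.3, 0.4, 0.2]
width: 31.3
grasp_force: 30.0
```

```bash
python3 - <<'E'
from h import *
o=ctrl.get_obs();print(o["ee_pos"].round(1))
a=ctrl.get_image("side");cv2.imwrite("pics/s3.png",a)
z=o["ee_pos"][2]-41.3
print(proj("side",[[640,-30,z],[640,-30,30]]).round(1).tolist())
cv2.imwrite("pics/v3.png",cv2.resize(a[130:280,215:375],None,fx=5,fy=4,interpolation=2))
E
```

```text
[637.1 -30.7 130.2]
[[335.8, 186.5], [333.7, 203.3]]
```

View pics/v3.png

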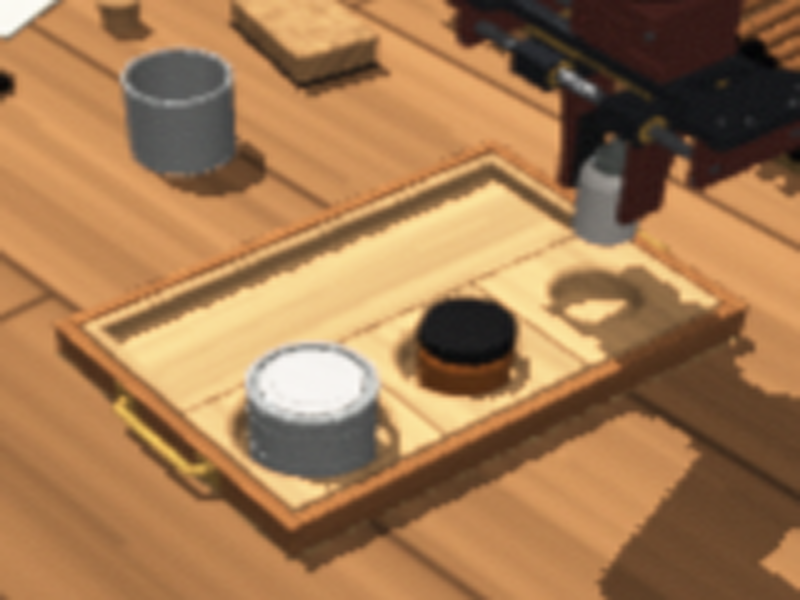

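Tin and jar are seated at crop (313,410) and (466,345). The bottle's base is at (604,240), over the small pocket at (595,293), which agrees with the projection.

>>> {"fn": "servo_tool", "kwargs": {"plan": [[0.8,[2,0,-25],0],[0.8,[2,0,-50],0],[0.8,[2,0,-64],0],[0.8,[2,0,-73],0],[0.8,[2,0,-79],0],[0.8,[2,0,-82],0],[0.8,[2,0,-83],0],[0.8,[2,0,-83],0],[0.8,[2,0,-83],0]]}}

```text
t: 14.13
ee_pos: [641.4, -29.7, 49.2]
orientation: [0.118, 3.138, -0.0]
ft_force: [-0.3, 1.0, -1.4]
width: 31.3
grasp_force: 30.0
```

>>> {"fn": "servo_tool", "kwargs": {"plan": [[0.8,[0,0,-1.5],0],[0.8,[0,0,-1.5],0],[0.8,[0,0,-1.5],0],[0.55,[0,0,-1.5],0],[0.45,[0,0,-1.5],0],[0.45,[0,0,-1.5],0],[0.45,[0,0,-1.5],0]]}}

```text
t: 14.72
ee_pos: [640.5, -29.6, 46.5]
orientation: [-0.119, -3.139, -0.0]
ft_force: [-0.4, -0.1, 0.3]
width: 48.0
grasp_force: 0.0
```

>>> {"fn": "servo_tool", "kwargs": {"plan": [[0.45,[0,0,10],0],[0.45,[0,0,35],0],[0.3,[0,0,70],0],[0.3,[0,0,90],0],[0.3,[-17,38,90],0],[0.3,[-34,76,90],0],[0.3,[-51,114,90],0],[0.3,[-68,152,90],0],[0.3,[-85,190,90],0],[0.3,[-102,228,90],0]]}}

```text
t: 15.55
ee_pos: [537.8, 199.9, 137.6]
orientation: [0.119, 3.139, 0.0]
ft_force: [0.1, 0.4, -0.5]
width: 61.6
grasp_force: 0.0
```

>>> {"fn": "servo_tool", "kwargs": {"plan": [[0.3,[-17,38,0],2],[0.3,[-34,76,0],5],[0.3,[-51,114,0],8],[0.3,[-68,152,0],9],[0.3,[-76,172,0],9],[0.3,[-76,174,0],9],[0.3,[-76,174,0],9],[0.3,[-76,174,0],9]]}}

```text
t: 16.22
ee_pos: [462.9, 371.7, 137.0]
orientation: [-0.128, 3.139, -0.001]
ft_force: [-0.4, -0.3, -0.3]
width: 61.8
grasp_force: 0.0
```

```bash
python3 - <<'E'
from h import *
o=ctrl.get_obs();print(o["ee_pos"].round(1),o["orientation"].round(3),o["width"])
a=ctrl.get_image("side");cv2.imwrite("pics/s4.png",a)
cv2.imwrite("pics/v4.png",cv2.resize(a[100:280,140:375],None,fx=3.3,fy=3.3,interpolation=2))
# handle centre at rows 225,235,245 from the first top picture (hue/sat edges)
t=cv2.cvtColor(cv2.imread("pics/top0.png"),cv2.COLOR_BGR2HSV)
for r in(226,231,236,241,246):
    c=np.where(t[r,160:185,1]>157)[0]+160; print(r,c.min(),c.max(),onz("top",[[c.mean(),r]],8).round(1))
E
```

```text
[462.9 371.7 137. ] [-1.280e-01  3.139e+00 -1.000e-03] 61.81262883702382
226 169 174 [[456.7 374.8   8. ]]
231 169 175 [[442.6 372.7   8. ]]
236 169 175 [[428.5 372.1   8. ]]
241 169 175 [[414.5 371.4   8. ]]
246 169 175 [[400.6 370.8   8. ]]
```

View pics/v4.png

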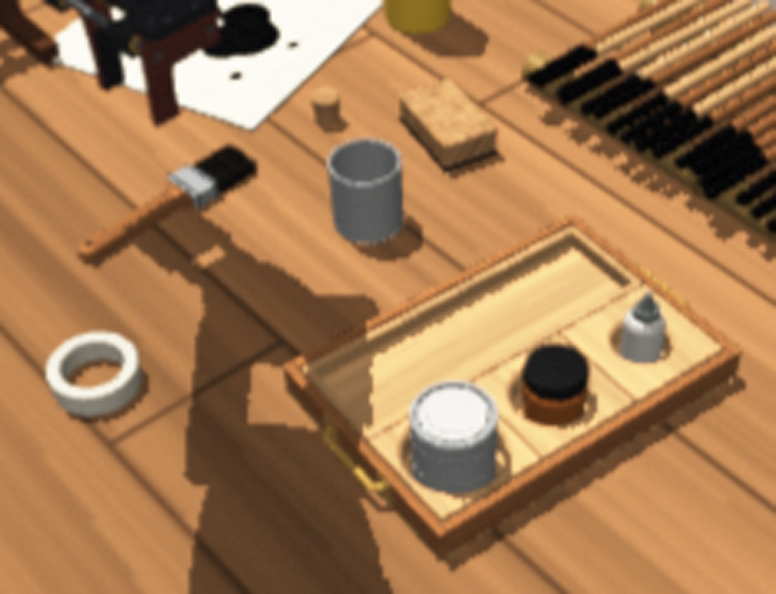

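All three containers sit upright in their pockets: tin (452,435), jar (555,385), bottle (642,328). The brush is undisturbed at (165,205), and the gripper hovers above it.

>>> {"fn": "servo_tool", "kwargs": {"plan": [[0.3,[0,3,-35],0],[0.3,[0,3,-70],0],[0.3,[0,3,-98],0],[0.3,[0,3,-112],0],[0.3,[0,3,-118],0],[0.3,[0,3,-119],0],[0.3,[0,3,-119],0],[0.95,[0,3,-119],0],[0.95,[0,3,-119],0],[0.95,[0,3,-119],0]]}}

```text
t: 17.1
ee_pos: [463.5, 375.9, 19.1]
orientation: [-0.128, 3.137, 0.002]
ft_force: [-0.1, -0.6, 0.9]
width: 44.8
grasp_force: 0.0
```

>>> {"fn": "servo_tool", "kwargs": {"plan": [[0.95,[0,0,0],0],[0.95,[0,0,0],0],[0.95,[0,0,0],0],[0.95,[0,0,0],0],[0.95,[0,0,4],0],[0.95,[0,0,20],0],[0.95,[0,0,50],0],[0.95,[0,0,70],0],[0.95,[0,0,70],0]]}}

```text
t: 17.85
ee_pos: [464.8, 376.9, 91.8]
orientation: [-0.128, 3.134, 0.006]
ft_force: [0.3, -0.3, -0.5]
width: 18.0
grasp_force: 30.0
```

>>> {"fn": "servo_tool", "kwargs": {"plan": [[0.95,[0,-20,30],-2],[0.95,[0,-55,40],-5],[0.95,[0,-92,40],-9],[0.95,[0,-130,40],-9],[0.95,[5,-168,40],-9],[0.95,[15,-205,40],-9],[0.95,[35,-240,40],-9],[0.95,[55,-272,40],-9],[0.95,[75,-298,40],-9],[0.95,[86,-309,40],-9]]}}

```text
t: 18.68
ee_pos: [550.3, 63.2, 127.4]
orientation: [0.123, 3.139, -0.001]
ft_force: [0.1, 0.7, -0.4]
width: 17.7
grasp_force: 30.0
```

>>> {"fn": "servo_tool", "kwargs": {"plan": [[0.95,[0,0,0],0],[0.95,[0,0,0],0],[0.95,[0,0,0],0]]}}

```text
t: 18.93
ee_pos: [547.5, 67.2, 127.1]
orientation: [-0.118, -3.137, -0.0]
ft_force: [0.1, -0.3, -1.1]
width: 17.7
grasp_force: 30.0
```

```bash
python3 - <<'E'
from h import *
o=ctrl.get_obs();print(o["ee_pos"].round(1),o["orientation"].round(3),o["width"])
a=ctrl.get_image("side");b=ctrl.get_image("top")
cv2.imwrite("pics/v5.png",np.hstack([cv2.resize(a[120:270,215:375],(430,403),interpolation=2),cv2.resize(b[120:270,240:370],(350,403),interpolation=2)]))
E
```

```text
[547.5  67.2 127.1] [-0.118 -3.137 -0.   ] 17.663415112361985
```

View pics/v5.png

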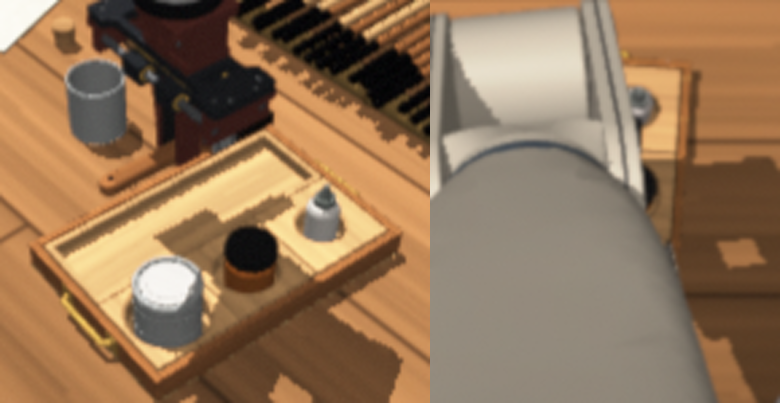

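The brush hangs level above the trough, with its handle end at (110,183) in the side half. The containers are undisturbed.

>>> {"fn": "servo_tool", "kwargs": {"plan": [[0.95,[4,0,-25],0],[0.95,[4,0,-50],0],[0.95,[4,0,-70],0],[0.95,[4,0,-82],0],[0.95,[4,0,-89],0],[0.95,[4,0,-92],0],[0.95,[4,0,-92],0],[0.95,[4,0,-92],0],[0.95,[4,0,-92],0]]}}

```text
t: 19.78
ee_pos: [553.5, 66.5, 36.8]
orientation: [0.119, 3.138, 0.0]
ft_force: [0.9, 0.3, -1.3]
width: 17.5
grasp_force: 30.0
```

>>> {"fn": "servo_tool", "kwargs": {"plan": [[0.95,[0,0,-1.5],0],[0.95,[0,0,-1.5],0],[0.75,[0,0,-1.5],0],[0.65,[0,0,-1.5],0],[0.65,[0,0,-1.5],0],[0.65,[0,0,-1.5],0]]}}

```text
t: 20.28
ee_pos: [552.9, 66.3, 34.4]
orientation: [0.119, 3.139, 0.0]
ft_force: [-0.6, 0.3, 0.3]
width: 30.7
grasp_force: 0.0
```

>>> {"fn": "servo_tool", "kwargs": {"plan": [[0.65,[0,0,10],0],[0.65,[0,0,40],0],[0.65,[0,0,75],0],[0.65,[0,0,110],0],[0.65,[-20,35,130],0],[0.65,[-40,70,130],0],[0.65,[-60,105,130],0],[0.65,[-80,140,130],0],[0.65,[-100,175,130],0],[0.65,[-120,210,130],0]]}}

```text
t: 21.12
ee_pos: [431.6, 277.7, 165.3]
orientation: [0.119, 3.139, 0.001]
ft_force: [-0.4, 1.1, -0.5]
width: 30.7
grasp_force: 0.0
```

>>> {"fn": "servo_tool", "kwargs": {"plan": [[0.65,[-20,35,0],0],[0.65,[-40,70,0],0],[0.65,[-60,105,0],0],[0.65,[-80,140,0],0],[0.65,[-80,140,0],0],[0.65,[-80,140,0],0]]}}

```text
t: 21.62
ee_pos: [351.6, 417.8, 164.8]
orientation: [0.112, 3.139, 0.001]
ft_force: [-0.3, -0.6, -0.4]
width: 30.4
grasp_force: 0.0
```

```bash
python3 - <<'E'
from h import *
a=ctrl.get_image("side");b=ctrl.get_image("top")
cv2.imwrite("pics/v6.png",np.hstack([cv2.resize(a[120:270,215:375],(430,403),interpolation=2),cv2.resize(b[120:270,240:370],(350,403),interpolation=2)]))
E
```

```text
(no output)
```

View pics/v6.png

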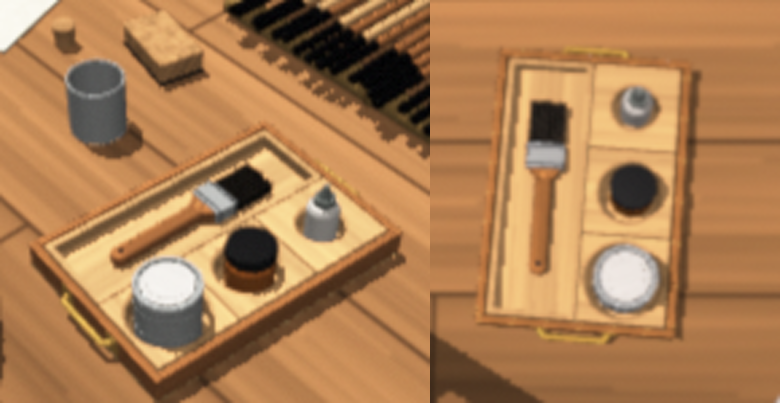

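The side and top views show the brush flat and centred in the trough, (545,185) in the top half. Bottle, jar and tin stand in their pockets at (636,105), (633,190) and (626,278), and the gripper is clear.

```bash
python3 -c "
from workcell import ctrl
print(ctrl.close_job())"
```

```text
the job is handed in; nothing more can be done
None
```

The kit is packed and the job handed in at about 22 s of the 122 s limit: in the last pictures the tin, jar and bottle stand upright in their pockets and the brush lies flat in the trough, and I did not touch the pot or knife (`close_job` returned no verdict).

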